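# Shut the air valve under the sliding cover

## Robot

A 6-joint arm with a two-finger parallel gripper is mounted at the origin on the work surface. World frame = base frame: x ahead of the robot, y to its left, z up, the work surface at z = 0. Lengths are in m, angles in rad, forces in N, time in s.
With the tool pointing down it reaches from about 0.35 to 0.975 m from the base axis. Payload 7.1 kg.
Tool frame: the origin (TCP) lies at the very end of the fingers, on their centre line; the grasp point (between the pads) lies 19 mm behind it (hold_point_z is the distance from the TCP to the grasp point, in m); z points along the fingers, x is the direction in which the jaws open and shut, and the axes are right-handed (so a half turn about z gives the same grasp; the last joint's range is limited). The gripper opens to 88 mm and grips with 3 to 60 N. Pads are 20 mm wide; open, the fingers measure 115 mm over their backs; the gripper's body (75 mm by 178 mm) begins 61 mm behind the grasp point.
Start: joints at [-1.274, 0.423, 1.63, -0, 1.089, -0.019], TCP at [0.194, -0.594, 0.223] pointing down, gripper open.
Joint ranges: [-3, 3], [-0.9, 2.11], [0.09, 2.58], [-1.31, 4.45], [0.11, 2.69], [-2.54, 2.54]. Speed limits (rad/s): [2.39, 2.39, 3.01, 3.14, 3.14, 3.14].

## Interface

Orientations are given as a rotation vector (axis times angle).
In Python, from workcell import read_state, grab_frame, job_done, hold_point_z gives the robot as it stands.
- The arm moves only by the tool move_arm, never from a script. Its argument "rows" is a list of rows, each a list of 5 numbers: the finger opening in mm, from 0 to 87.8, then the shift along the tool's x, y, z in units of 30 mm (1.0 is 30 mm), then the turn about the tool's z in units of 5 degrees (1.0 is 5 degrees). A call has 1 to 10 rows; each row shifts and turns the pose as measured when the row begins, along the tool's axes as they then stand; what a row does not reach is not made up. A row lasts 1/12 s, in which the tool goes at most 41.7 mm and 7.16 degrees, less where a joint would pass 70% of its speed; a pose out of reach is approached as far as the arm can. A call is refused whole if a number of a shift passes 1 or a number of a turn 1, either way. A call with a gripper value outside its range is refused whole. The fingers move at their own pace and stop on an object; the grip force is fixed at half the most. Time passes only in rows, so rows that do not move let the fingers close. It gives the time, the measured TCP pose, the force and the opening at its end, in the units of the state.
- read_state(): the state, without advancing time (a new reading comes with each control period).
- grab_frame(name): name is "scene" or "top" or "wrist"; returns a dict with "pixels" (420x560x3 uint8, blue, green, red), "range_z" (420x560 float32, m along the optical axis (not along the pixel's ray), 0 where there is no reading), "camera_matrix" (3x3 intrinsics, pixels), "R" (3x3) and "t" (3): a world point X has camera coordinates R X + t; the wrist camera has in their place "tool_from_camera" (4x4, takes a point from camera to tool coordinates, whose origin is the TCP and whose axes are the tool frame's). Camera axes: x right, y down, z forward; pixel columns grow to the right and rows downward; lengths in m; the calibration is good to about 2 mm. The wrist camera is an equidistant fisheye: a pixel r from the principal point sees the ray r / f radians off the axis. A picture is of the moment at which its call begins: read the wrist's pose just before it.
- job_done(): hands the job in, once; it reports no verdict.
The state is a dict: "time_s": time; "qpos": joint angles; "qd": joint speeds; "tau": joint torques, N m; "ee_pos": TCP position; "tcp_rot": TCP orientation; "wrist_force": force on the tool from outside, world axes, zero at the start; "wrist_torque": the same for the moment, N m; "width": opening from 0.0 (shut) to 1.0 (fully open).
Only numpy, scipy, OpenCV 4.12 (cv2) and the standard library are available. Lean on these libraries where they do the work, as an engineer would, in place of code of your own. Each camera call takes 0.05 s, during which the arm holds its last target.

## Task

Shut off the compressed air to the scribing tool on this fossil-preparation bench. With your fingertips push the metal cover of the grey valve box all the way back onto the closed far half of the box, sliding it and not lifting it; then push the uncovered valve handle that ends in a round paddle a quarter turn clockwise (seen from above) until it is fully shut. Leave the plain straight handle and the jar, brush and fossil around the box as they are.

Things in the scene. Friction and masses are not known exactly. Their poses are not given: they have to be found in the camera images.
- valve_box: Grey steel box fixed to the bench, 280 x 280 mm, rim 60 mm high; pipe stubs stick out 22 mm in front, 40 mm behind. Origin: centre of its underside; x points away from the robot (at most 0.3 rad off), z up. Near half: open bay. Far half: closed deck at rim height. An outer fence 8 mm thick rises 8 mm above the rim and guides the cover (inside it x and y run from -132 to 132 mm).
- bay (a point): Middle of the bay's floor, 6 mm above the bench, at box x -61 mm, y 0. The bay is 118 mm (box x) by 240 mm (box y) inside and 54 mm deep.
- cover: Loose aluminium plate lying on the box's rim inside the fence, 134 (x) by 260 (y) by 5 mm, 0.3 to 0.65 kg, 2 mm play at each side; origin: centre of its underside, axes as the box's. It starts over the bay, at box x -65 to -57 mm; pushed fully back against the far fence its origin is at box x +65 mm.
- cover_bar (a point): Centre of the upright bar on top of the cover to push against: 14 mm thick (x), 100 mm long (y), rising 22 mm above the cover's top face; this point is 11 mm above that face, 76 mm above the bench, and 20 mm nearer the robot than the cover's centre.
- marked_valve: Brass valve fixed in the bay on a copper pipe that runs along the box's x; top of its body 33 mm and of the pipe 28 mm above the bench. Origin: on the handle's upright turning axis, at bench height; axes as the box's. It stands at box x -30 mm and box y -60 or +40 mm; the plain valve has the other place.
- marked_end (a point): Centre of the round paddle at the end of the marked handle, 46 mm from the turning axis, 44 mm above the bench. Steel handle: arm 12 mm wide, paddle 30 mm in diameter, both 38 to 50 mm above the bench; hub 22 mm in diameter, up to 52 mm.
- marked_handle (a joint): Turn of the marked handle, rad: 0 = open, along the pipe, paddle pointing to the box's -x (to the robot); grows clockwise seen from above; pi/2 = shut at a hard stop, paddle pointing to the box's +y. Starts at 0 to 0.35; stays where it is left; turning takes about 0.12 N m.
- plain_end (a point): Point on the plain handle (the one to leave alone) 46 mm from its turning axis, 44 mm above the bench. The handle is a straight steel bar 12 mm wide, 61 mm long from its axis, same height; its valve is like the marked one.
- plain_handle (a joint): Turn of the plain handle, rad, counted like the marked one; starts at 0 to 0.35 and is to be left there.
- jar_mid (a point): Bystander: closed glass jar 60 mm in diameter, 85 mm high; this point is on its axis 42 mm up.
- brush_grip (a point): Bystander: brush 180 mm long lying flat; this point is on its handle.
- fossil: Bystander: fossil in a plaster cradle, 116 mm in diameter and about 72 mm high; origin: centre of its underside.

How it is judged:
By the outcome, as a careful person would: the job done as asked, in the order asked, and still so for the second after the job is handed in, with the robot touching nothing.
It also fails if it takes over 51 s, if anything falls off the work surface, if the arm or the gripper's body presses on something with over 40 N, if the wrist force passes 120 N, or if a joint passes its speed limit or range.

## Working session

There is one attempt and no reset: what is moved stays moved. The work goes in short steps, Python scripts to look and compute and a tool call to move; the robot and the scene stay as the last step left them, time stands still between calls to the robot, and variables do not carry over. Pictures are saved under pics/ and viewed, and the job is handed in when it is done.

Besides the shell and the picture viewer there is one more tool, called as name([rows], argument=value, ...), one row to a line, values as JSON. move_arm: Moves the arm, as the interface text tells. Its arguments: {"type":"object","properties":{"rows":{"type":"array"}},"required":["rows"]}

```bash
mkdir -p pics; ls
python3 - <<'E'
from workcell import *
import cv2
s=read_state(); print({k:s[k] for k in s})
for n in ["scene","top"]:
    f=grab_frame(n); cv2.imwrite(f"pics/{n}0.png",f["pixels"]); print(n,f["camera_matrix"],f["R"],f["t"])
print(hold_point_z)
E
```

```text
pics
{'time_s': 0.0, 'qpos': array([-1.27398463e+00,  4.23792777e-01,  1.63064893e+00,  2.32852726e-05,
        1.08856140e+00, -1.90246101e-02]), 'qd': array([-0.00097425, -0.0006309 , -0.00187436, -0.00080528, -0.00066932,
        0.00029499]), 'tau': array([-1.85790873e-05, -5.44628799e+01, -2.73670632e+01,  6.43976592e-02,
        2.27783946e-02, -1.08557856e-04]), 'ee_pos': array([ 0.19399645, -0.59358458,  0.22194782]), 'tcp_rot': array([-2.54243785e+00,  1.84395495e+00,  1.74843521e-03]), 'wrist_force': array([-0.17907149, -0.22848539, -0.20531618]), 'wrist_torque': array([ 0.02281235, -0.03056008,  0.03375581]), 'width': 1.0027843703674124}
scene [[430.56311577   0.         271.23474137]
 [  0.         430.56311577 200.5497945 ]
 [  0.           0.           1.        ]] [[ 5.87447171e-01  8.09262184e-01  7.34131864e-04]
 [ 4.74372746e-01 -3.43614127e-01 -8.10493572e-01]
 [-6.55649540e-01  4.76470408e-01 -5.85747071e-01]] [-0.29478465 -0.19054507  1.65795852]
top [[432.52869463   0.         281.09963084]
 [  0.         432.52869463 218.00470096]
 [  0.           0.           1.        ]] [[ 0.00938763 -0.9996103  -0.02628934]
 [-0.99880222 -0.00811101 -0.04825291]
 [ 0.04802087  0.02671083 -0.99848912]] [0.00564959 0.5358714  1.2633379 ]
0.0187
```

View pics/scene0.png

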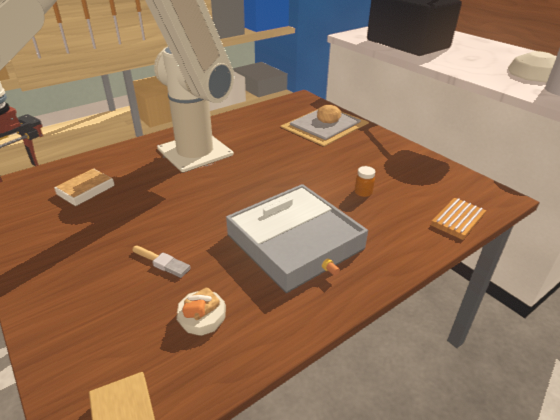

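View pics/top0.png

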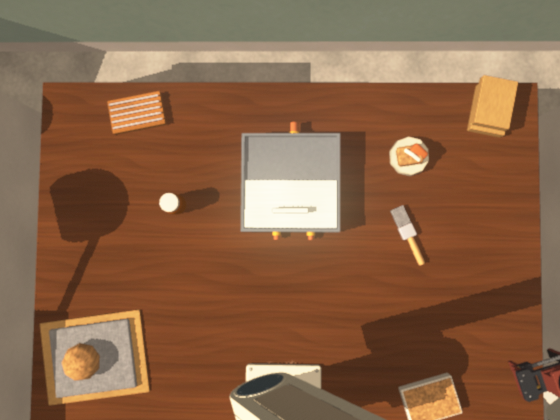

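The top view shows the box at about columns 241–341, rows 133–232. The white cover is over its near half, with the bar at about (291,210). Next I'll measure the box from the range image.

```bash
cat > h.py <<'E'
import numpy as np, cv2
from workcell import *
def cloud(f):
    K=f["camera_matrix"];z=f["range_z"];v,u=np.mgrid[:z.shape[0],:z.shape[1]]
    c=np.stack([(u-K[0,2])/K[0,0]*z,(v-K[1,2])/K[1,1]*z,z],-1)
    return (c-f["t"])@f["R"]
def ray(f,u,v,h):
    K=f["camera_matrix"];d=f["R"].T@np.array([(u-K[0,2])/K[0,0],(v-K[1,2])/K[1,1],1]);o=-f["R"].T@f["t"]
    return o+d*(h-o[2])/d[2]
E
python3 - <<'E'
from h import *
f=grab_frame("top");P=cloud(f);p=f["pixels"]
print("table z",np.median(P[240:300,150:230,2]))
h=P[...,2]
sub=np.zeros(h.shape,bool);sub[120:245,225:355]=1
m=((h>0.05)&(h<0.1)&sub).astype(np.uint8)
def rect(m,hh,name):
    n,l,st,_=cv2.connectedComponentsWithStats(m);k=1+np.argmax(st[1:,4]);c=cv2.findContours((l==k).astype(np.uint8),0,2)[0][0]
    W=np.array([ray(f,q[0][0],q[0][1],hh) for q in c])[:,:2].astype(np.float32)
    r=cv2.minAreaRect(W*1000);print(name,r,st[k]);return r
rect(m,0.068,"box")
hsv=cv2.cvtColor(p,cv2.COLOR_BGR2HSV)
w=((hsv[...,2]>200)&(hsv[...,1]<60)&sub).astype(np.uint8)
rect(w,0.065,"cover")
b=((h>0.078)&(h<0.1)&sub).astype(np.uint8); print(b.sum()); rect(b,0.087,"bar"); ys,xs=np.nonzero(b);print(xs.min(),xs.max(),ys.min(),ys.max())
print("heights deck",np.median(h[145:170,255:330]),"cover",np.median(h[185:200,255:330]))
for (a,bb,c,d,n) in [(195,212,160,180,"jar"),(135,178,388,432,"fossil")]:
    q=P[a:bb,c:d].reshape(-1,3);q=q[q[:,2]>0.03];print(n,q.mean(0),q.max(0),q.min(0))
cv2.imwrite("pics/crop0.png",cv2.resize(p[120:245,225:355],None,fx=5,fy=5,interpolation=2)[:600])
# same from scene
f=grab_frame("scene");P=cloud(f);h=P[...,2]
m=(h>0.055)&(h<0.075)&(P[...,0]>.4)&(P[...,0]<.85)&(abs(P[...,1])<.2)
q=P[m][:,:2].astype(np.float32)*1000; print("scene box",cv2.minAreaRect(q),m.sum())
E
```

```text
table z 0.0012020645882930318
box ((635.14013671875, -16.59515380859375), (281.3762512207031, 280.0318908691406), 0.16266848146915436) [ 241  133  100  100 9711]
cover ((576.0680541992188, -15.660308837890625), (136.78150939941406, 260.6822814941406), 0.3285602629184723) [ 244  179   93   49 4434]
198
bar ((553.3527221679688, -17.52831268310547), (13.94435977935791, 97.31292724609375), 0.44710269570350647) [273 208  36   6 198]
273 308 208 213
heights deck 0.0608828837209835 cover 0.0660191818526551
jar [0.57149418 0.31763948 0.09432419] [0.59992839 0.3512228  1.28743503] [ 0.47450992 -0.02375096  0.03269267]
fossil [ 0.71243323 -0.35435793  0.06096125] [ 0.77329383 -0.02375096  1.28743503] [ 0.47450992 -0.41385861  0.03010934]
scene box ((636.29296875, -14.523300170898438), (286.5798034667969, 284.5789794921875), 0.14994968473911285) 6771
```

View pics/crop0.png

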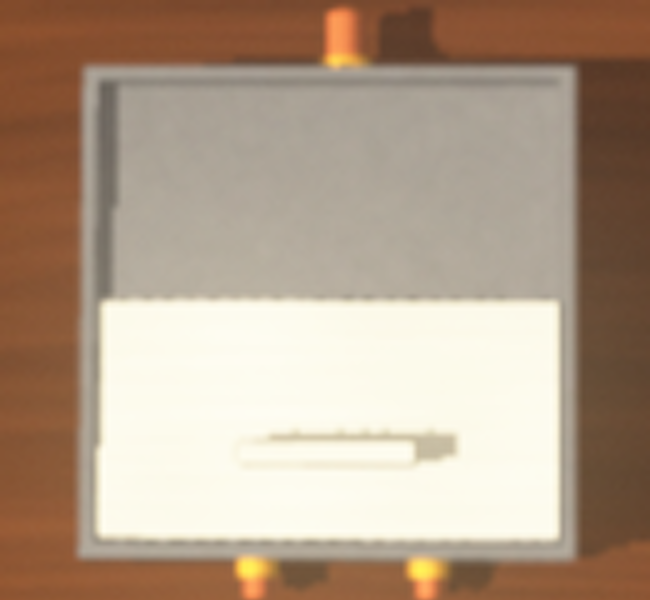

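The box centre is at about (0.636, -0.0155), with its yaw close to 0. The bar centre is at about (0.555, -0.0165) and the cover sits at box x of about -60 mm. I'll square the tool up to the box first.

move_arm([
  [60, 0, 0, 0, 0.9],
  [60, 0, 0, 0, 0.9],
  [60, 0, 0, 0, 0.9],
  [60, 0, 0, 0, 0.9],
  [60, 0, 0, 0, 0],
])

```text
time_s: 0.62
ee_pos: [0.1938, -0.593, 0.2209]
tcp_rot: [-2.206, 2.234, 0.005]
wrist_force: [-0.6, -0.2, -0.3]
width: 0.691
```

```bash
cat >> h.py <<'E'
from scipy.spatial.transform import Rotation as Ro
def go(x,y,z,yaw=-90):
    s=read_state();R=Ro.from_rotvec(s["tcp_rot"]).as_matrix()
    cy=np.degrees(np.arctan2(R[1,0],R[0,0]))
    print("t",round(s["time_s"],2),"pos",s["ee_pos"].round(4),"yaw",cy.round(2),"zax",R[:,2].round(3),"F",s["wrist_force"].round(1),"w",round(s["width"],2))
    print("shift units",(R.T@(np.array([x,y,z])-s["ee_pos"])/0.03).round(2),"turn",round(-(yaw-cy)/5,2))
E
python3 -c "
from h import *
go(0.51,-0.016,0.15)"
```

```text
t 0.62 pos [ 0.1938 -0.593   0.2209] yaw -90.71 zax [-0.001  0.003 -1.   ] F [-0.6 -0.2 -0.3] w 0.69
shift units [-19.35 -10.3    2.42] turn -0.14
```

move_arm([
  [60, -1, -0.5, 0, 0],
  [60, -1, -0.5, 0, 0],
  [60, -1, -0.5, 0, 0],
  [60, -1, -0.5, 0, 0],
  [60, -1, -0.5, 0, 0],
  [60, -1, -0.5, 0, 0],
  [60, -1, -0.5, 0, 0],
  [60, -1, -0.5, 0, 0],
  [60, -1, -0.5, 0, 0],
  [60, -1, -0.5, 0, 0],
])

```text
time_s: 1.45
ee_pos: [0.3468, -0.2866, 0.2201]
tcp_rot: [2.226, -2.216, -0.0]
wrist_force: [-0.0, 0.1, -0.1]
width: 0.682
```

```bash
python3 -c "
from h import *
go(0.51,-0.016,0.15)"
```

```text
t 1.45 pos [ 0.3468 -0.2866  0.2201] yaw -89.75 zax [-0. -0. -1.] F [-0.   0.1 -0.1] w 0.68
shift units [-9.   -5.48  2.34] turn 0.05
```

move_arm([
  [60, -1, -0.6, 0, 0],
  [60, -1, -0.6, 0, 0],
  [60, -1, -0.6, 0, 0],
  [60, -1, -0.6, 0, 0],
  [60, -1, -0.6, 0, 0.1],
  [60, -1, -0.6, 0.2, 0],
  [60, -1, -0.6, 0.5, 0],
  [60, -1, -0.6, 0.5, 0],
  [60, -1, -0.6, 0.5, 0],
  [60, 0, 0, 0, 0],
])

```text
time_s: 2.28
ee_pos: [0.5151, 0.0043, 0.1705]
tcp_rot: [-2.246, 2.188, -0.013]
wrist_force: [-0.6, -0.3, -0.2]
width: 0.677
```

```bash
python3 -c "
from h import *
go(0.52,-0.016,0.1)"
```

```text
t 2.28 pos [0.5151 0.0043 0.1705] yaw -88.51 zax [ 0.01  -0.001 -1.   ] F [-0.6 -0.3 -0.2] w 0.68
shift units [ 0.68 -0.12  2.35] turn 0.3
```

move_arm([
  [60, 0.6, -0.3, 0.7, 0.3],
  [60, 0, 0, 0.8, 0],
  [60, 0, 0, 0.8, 0],
  [60, 0, 0, 0.4, 0],
  [60, 0, 0, 0, 0],
])

```text
time_s: 2.7
ee_pos: [0.528, -0.0114, 0.087]
tcp_rot: [-2.236, 2.195, -0.016]
wrist_force: [-1.1, -0.1, -0.6]
width: 0.685
```

```bash
python3 -c "
from h import *
go(0.527,-0.0165,0.075)
f=grab_frame('scene');cv2.imwrite('pics/s1.png',cv2.resize(f['pixels'][120:300,180:400],None,fx=3,fy=3))"
```

```text
t 2.7 pos [ 0.528  -0.0114  0.087 ] yaw -88.93 zax [ 0.013 -0.002 -1.   ] F [-1.1 -0.1 -0.6] w 0.68
shift units [0.17 0.04 0.4 ] turn 0.21
```

View pics/s1.png

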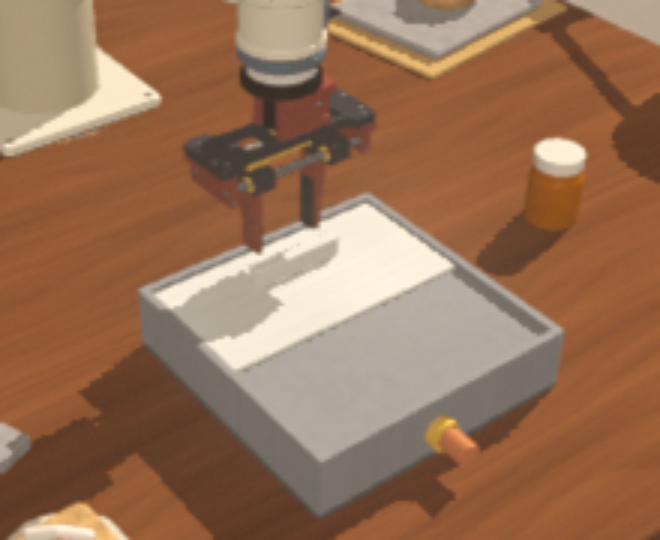

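Both fingers are just in front of the bar at about (260–320, 240), above the cover. I'll lower them slightly and start pushing.

move_arm([
  [60, 0.2, 0, 0.4, 0.2],
  [60, 0, 0, 0, 0],
  [60, 0, -0.3, 0, 0],
  [60, 0, -0.3, 0, 0],
  [60, 0, -0.3, 0, 0],
  [60, 0, -0.3, 0, 0],
  [60, 0, -0.3, 0, 0],
])

```text
time_s: 3.33
ee_pos: [0.5749, -0.019, 0.0782]
tcp_rot: [-2.218, 2.216, -0.013]
wrist_force: [-2.8, -0.2, -2.6]
width: 0.679
```

```bash
python3 -c "
from h import *
go(0.66,-0.0165,0.075)"
```

```text
t 3.33 pos [ 0.5749 -0.019   0.0782] yaw -89.95 zax [ 0.01  -0.002 -1.   ] F [-2.8 -0.2 -2.6] w 0.68
shift units [-0.08 -2.84  0.13] turn 0.01
```

move_arm([
  [60, 0, -0.4, 0.1, 0],
  [60, 0, -0.4, 0, 0],
  [60, 0, -0.4, 0, 0],
  [60, 0, -0.4, 0, 0],
  [60, 0, -0.4, 0, 0],
  [60, 0, -0.3, 0, 0],
  [60, 0, -0.3, 0, 0],
])

```text
time_s: 3.92
ee_pos: [0.6593, -0.0181, 0.0764]
tcp_rot: [-2.222, 2.216, -0.008]
wrist_force: [-2.6, 0.4, -1.4]
width: 0.684
```

```bash
python3 -c "
from h import *
go(0.664,-0.0165,0.076)"
```

```text
t 3.92 pos [ 0.6593 -0.0181  0.0764] yaw -89.85 zax [ 0.006 -0.002 -1.   ] F [-2.6  0.4 -1.4] w 0.68
shift units [-0.05 -0.16  0.01] turn 0.03
```

move_arm([
  [60, 0, -0.1, 0, 0],
  [60, 0, -0.1, 0, 0],
  [60, 0, -0.1, 0, 0],
  [60, 0, -0.1, 0, 0],
])

```text
time_s: 4.25
ee_pos: [0.6626, -0.0181, 0.0767]
tcp_rot: [2.215, -2.205, -0.021]
wrist_force: [-14.2, -0.3, 9.0]
width: 0.682
```

```bash
python3 -c "
from h import *
go(0.664,-0.0165,0.076)"
```

```text
t 4.25 pos [ 0.6626 -0.0181  0.0767] yaw -89.76 zax [-0.021 -0.002 -1.   ] F [-14.2  -0.3   9. ] w 0.68
shift units [-0.05 -0.05  0.02] turn 0.05
```

The force has risen to 14 N, so the cover is against the far fence. I'll back off, rise and look.

move_arm([
  [60, 0, -0.1, 0, 0],
  [60, 0, 0.3, 0, 0],
  [60, 0, 0.6, -0.3, 0],
  [60, 0, 0.5, -1, 0],
  [0, 0, 1, -1, 0],
  [0, 0, 1, -1, 0],
  [0, 0, 1, -0.5, 0],
  [0, 0, 1, 0, 0],
  [0, 0, 1, 0, 0],
  [0, 0, 0, 0, 0],
])

```text
time_s: 5.08
ee_pos: [0.4752, -0.0185, 0.2029]
tcp_rot: [2.223, -2.211, -0.003]
wrist_force: [-0.8, -0.1, -0.0]
width: 0.27
```

```bash
cat > look.py <<'E'
from h import *
import sys
go(0.5,-0.05,0.12)
f=grab_frame("top");cv2.imwrite(f"pics/{sys.argv[1]}t.png",cv2.resize(f["pixels"][120:250,225:355],None,fx=4.6,fy=4.6,interpolation=2))
f=grab_frame("scene");cv2.imwrite(f"pics/{sys.argv[1]}s.png",cv2.resize(f["pixels"][160:310,200:390],None,fx=4,fy=4,interpolation=2))
E
python3 look.py a
```

```text
t 5.08 pos [ 0.4752 -0.0185  0.2029] yaw -89.7 zax [-0.005 -0.003 -1.   ] F [-0.8 -0.1 -0. ] w 0.27
shift units [ 1.05 -0.84  2.76] turn 0.06
```

View pics/at.png

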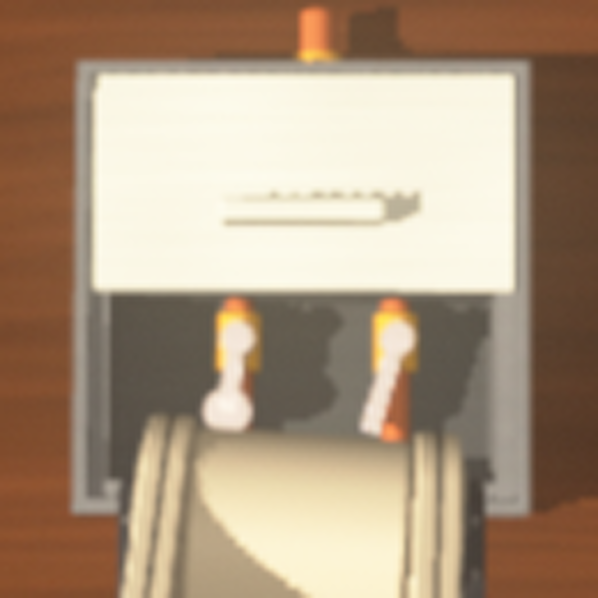

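View pics/as.png

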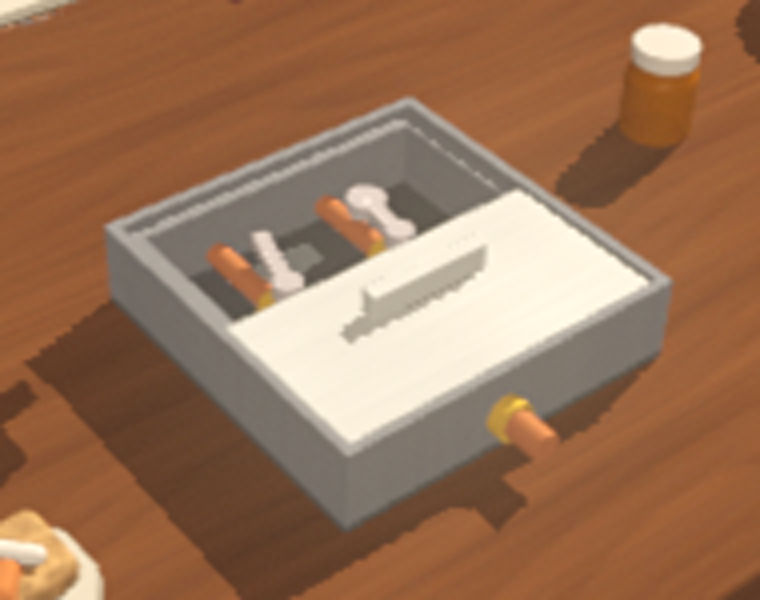

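The cover is against the far fence. The paddle handle is the left one (box y = +40), with its paddle at crop pixel (227,408) and hub at (237,338). The plain handle is on the right, with its hub at (401,338) and tip near (372,430).

Run:
```python
from h import *
f=grab_frame("top")
for n,u,v,h in [("paddle",227,408,.05),("hub",237,338,.052),("phub",401,338,.052),("ptip",372,430,.05),("cov far",305,72,.065),("cov near",305,291,.065),("box far in",305,70,.068)]:
    print(n,ray(f,u/4.6+225-.4,v/4.6+120-.4,h).round(4))
```

```text
paddle [0.5617 0.0301 0.05  ]
hub [0.6054 0.0243 0.052 ]
phub [ 0.6061 -0.0779  0.052 ]
ptip [ 0.5487 -0.0603  0.05  ]
cov far [ 0.7701 -0.0168  0.065 ]
cov near [ 0.6334 -0.018   0.065 ]
box far in [ 0.7706 -0.0168  0.068 ]
```

move_arm([
  [0, -0.2, -1, 0, 0],
  [0, 0, -1, 0, 0],
  [0, 0, -0.7, 0.8, 0],
  [0, 0, 0, 0.8, 0],
  [0, 0, 0, 0.6, 0],
  [0, 0, 0, 0, 0],
])

```text
time_s: 5.73
ee_pos: [0.5783, -0.0121, 0.1357]
tcp_rot: [-2.222, 2.21, -0.019]
wrist_force: [-0.4, 1.0, 0.0]
width: 0.005
```

```bash
cat > w.py <<'E'
from h import *
import sys
f=grab_frame("wrist");cv2.imwrite(f"pics/{sys.argv[1]}w.png",f["pixels"])
E
python3 w.py b; python3 -c "
from h import *
go(.557,-.012,.04)
s=grab_frame('scene');cv2.imwrite('pics/bs.png',cv2.resize(s['pixels'][120:270,200:390],None,fx=4,fy=4,interpolation=2))"
```

```text
t 5.78 pos [ 0.5788 -0.0122  0.137 ] yaw -89.69 zax [ 0.015 -0.004 -1.   ] F [ 0.4  0.2 -0.3] w 0.01
shift units [-0.02  0.77  3.22] turn 0.06
```

View pics/bw.png

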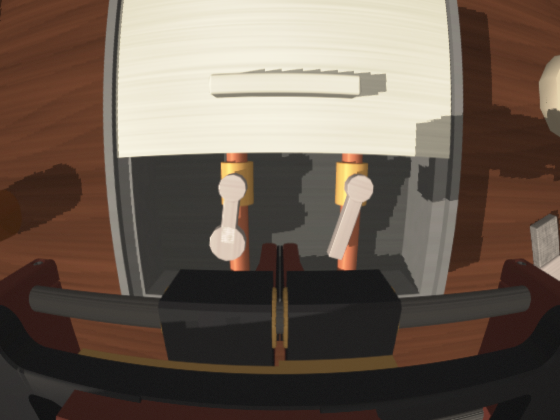

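View pics/bs.png

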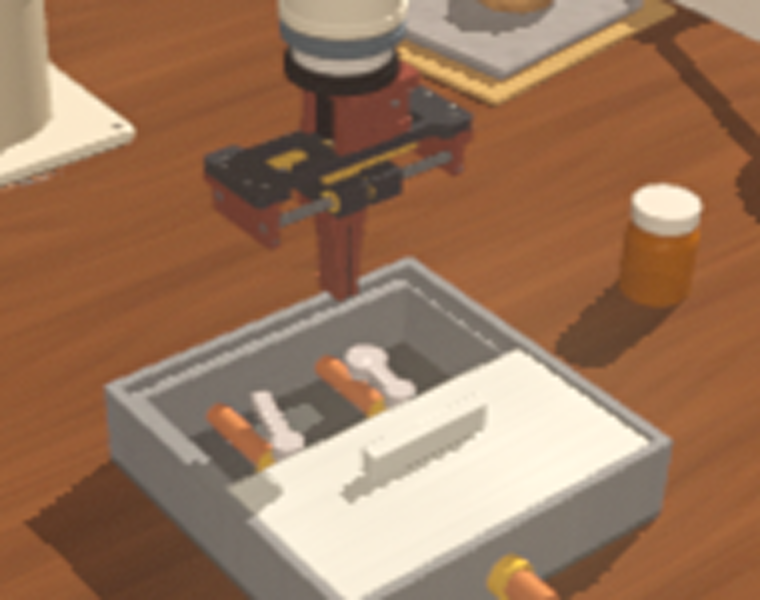

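The closed fingertips (wrist image, about (280,250)) are between the paddle at (228,242) and the plain bar's tip at (340,255). I'll go down into that gap.

move_arm([
  [0, 0, 0.7, 0.4, 0],
  [0, 0, 0, 0.6, 0],
  [0, 0, 0, 0.6, 0],
  [0, 0, 0, 0, 0],
])

```text
time_s: 6.17
ee_pos: [0.564, -0.0127, 0.0944]
tcp_rot: [-2.216, 2.204, -0.034]
wrist_force: [0.3, -0.4, -0.0]
width: 0.005
```

```bash
python3 -c "
from h import *
go(.557,-.012,.04)"
```

```text
t 6.17 pos [ 0.564  -0.0127  0.0944] yaw -89.68 zax [ 0.027 -0.004 -1.   ] F [ 0.3 -0.4 -0. ] w 0.0
shift units [-0.03  0.28  1.81] turn 0.06
```

move_arm([
  [0, 0, 0.3, 0.6, 0],
  [0, 0, 0, 0.6, 0],
  [0, 0, 0, 0.5, 0],
  [0, 0, 0, 0.1, 0],
  [0, 0, 0, 0, 0],
])

```text
time_s: 6.58
ee_pos: [0.564, -0.0132, 0.0472]
tcp_rot: [-2.209, 2.197, -0.049]
wrist_force: [-0.2, 0.2, -0.8]
width: 0.008
```

```bash
python3 -c "
from h import *
go(.556,.01,.041)"
```

```text
t 6.58 pos [ 0.564  -0.0132  0.0472] yaw -89.69 zax [ 0.04  -0.005 -0.999] F [-0.2  0.2 -0.8] w 0.01
shift units [-0.78  0.27  0.19] turn 0.06
```

move_arm([
  [0, 0, 0.3, 0.25, 0],
  [0, 0, 0.1, 0.1, 0],
  [0, -0.3, 0.1, 0, 0],
  [0, -0.3, 0, 0, 0],
  [0, -0.3, 0, 0, 0],
])

```text
time_s: 7.0
ee_pos: [0.5504, 0.0137, 0.0396]
tcp_rot: [-2.204, 2.198, -0.056]
wrist_force: [-0.7, -4.7, -1.7]
width: 0.005
```

```bash
python3 -c "
from h import *
go(.556,.02,.041)"
```

```text
t 7.0 pos [0.5504 0.0137 0.0396] yaw -89.83 zax [ 0.046 -0.006 -0.999] F [-0.7 -4.7 -1.7] w 0.0
shift units [-0.21 -0.19 -0.04] turn 0.03
```

move_arm([
  [0, -0.3, -0.15, -0.05, 0],
  [0, -0.3, -0.05, 0, 0],
  [0, -0.3, 0, 0, 0],
])

```text
time_s: 7.25
ee_pos: [0.5552, 0.0431, 0.0416]
tcp_rot: [-2.208, 2.198, -0.056]
wrist_force: [-1.3, -4.5, -0.2]
width: 0.005
```

```bash
python3 -c "
from h import *
go(.565,.0485,.041)"
```

```text
t 7.25 pos [0.5552 0.0431 0.0416] yaw -89.75 zax [ 0.044 -0.007 -0.999] F [-1.3 -4.5 -0.2] w 0.0
shift units [-0.18 -0.32  0.03] turn 0.05
```

move_arm([
  [0, -0.15, -0.25, 0, 0],
  [0, -0.1, -0.25, 0, 0],
  [0, -0.1, -0.25, 0, 0],
])

```text
time_s: 7.5
ee_pos: [0.5719, 0.0585, 0.0414]
tcp_rot: [-2.218, 2.201, -0.041]
wrist_force: [-1.8, -2.8, 1.9]
width: 0.001
```

```bash
python3 look.py c;python3 -c "
from h import *
go(.581,.0605,.041)"
```

```text
t 7.5 pos [0.5719 0.0585 0.0414] yaw -89.58 zax [ 0.031 -0.007 -1.   ] F [-1.8 -2.8  1.9] w 0.0
shift units [ 3.62  2.34 -2.67] turn 0.08
t 7.6 pos [0.5737 0.0586 0.0416] yaw -89.57 zax [ 0.034 -0.006 -0.999] F [-1.8  0.7 -0.5] w 0.01
shift units [-0.06 -0.24  0.03] turn 0.09
```

View pics/cs.png

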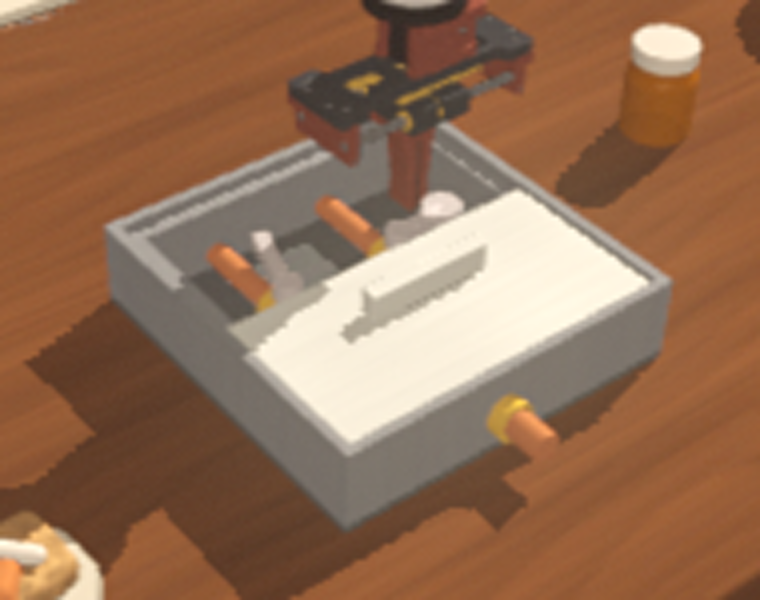

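The paddle, at about (440,207), is most of the way round with the finger on its near side. I'll push it in +x up to the stop.

move_arm([
  [0, 0, -0.2, 0, 0],
  [0, 0, -0.2, 0, 0],
  [0, 0, -0.2, 0, 0],
])

```text
time_s: 7.85
ee_pos: [0.5808, 0.0599, 0.0403]
tcp_rot: [-2.23, 2.21, -0.02]
wrist_force: [-23.0, -4.2, 12.1]
width: 0.004
```

```bash
python3 -c "
from h import *
go(.585,.0605,.041)"
```

```text
t 7.85 pos [0.5808 0.0599 0.0403] yaw -89.47 zax [ 0.01  -0.007 -1.   ] F [-23.   -4.2  12.1] w 0.0
shift units [-0.02 -0.14 -0.02] turn 0.11
```

There's 23 N at x = 0.581, which is where I predicted the stop. I'll press once more, then retreat and check.

move_arm([
  [0, 0, -0.1, 0, 0],
  [0, 0, 0.3, 0, 0],
  [0, 0.1, 0.5, 0, 0],
  [0, 0, 0, -1, 0],
  [0, 0, 0, -1, 0],
  [0, 0, 0, -1, 0],
  [0, 0, 0.5, -1, 0],
  [0, 0, 1, -1, 0],
  [0, 0, 1, -1, 0],
  [0, 0, 1, 0, 0],
])

```text
time_s: 8.68
ee_pos: [0.4551, 0.0573, 0.2258]
tcp_rot: [-2.222, 2.208, -0.027]
wrist_force: [0.4, 0.1, 1.0]
width: 0.007
```

move_arm([
  [0, 0, 1, -0.5, 0],
  [0, 0, 1, 0, 0],
  [0, 0, 0.5, 0, 0],
  [0, 0, 0, 0, 0],
  [0, 0, 0, 0, 0],
])

```text
time_s: 9.1
ee_pos: [0.3753, 0.0572, 0.2438]
tcp_rot: [-2.211, 2.199, -0.043]
wrist_force: [-0.5, -0.3, -0.2]
width: 0.004
```

```bash
python3 look.py d; python3 w.py d
```

```text
t 9.1 pos [0.3753 0.0572 0.2438] yaw -89.69 zax [ 0.036 -0.003 -0.999] F [-0.5 -0.3 -0.2] w 0.0
shift units [ 3.58 -3.99  4.28] turn 0.06
```

View pics/dt.png

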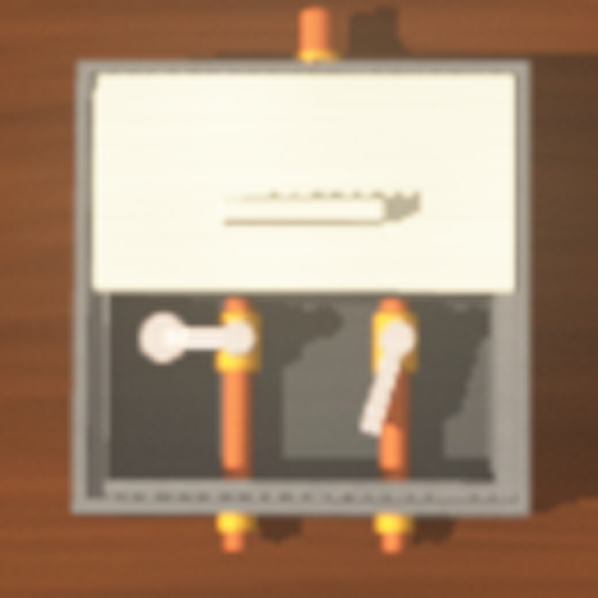

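View pics/ds.png

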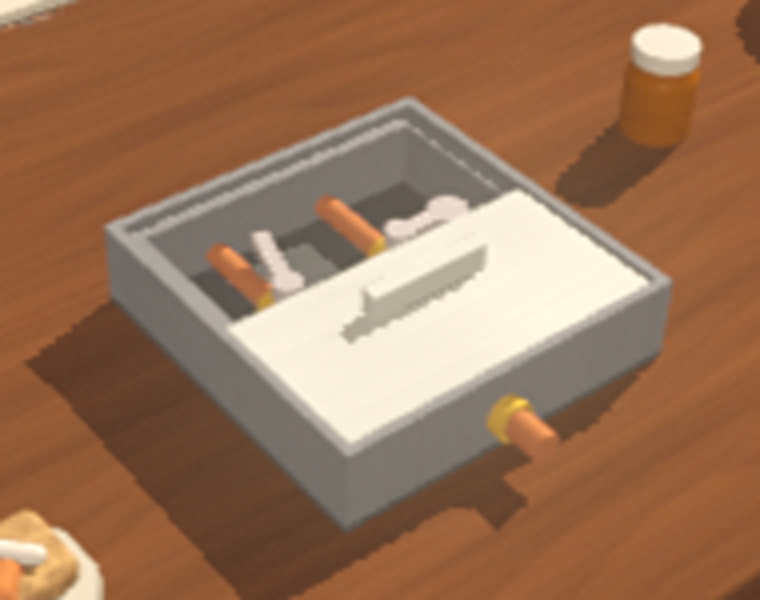

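The paddle at (163,337) is level with its hub at (238,337), so the handle is shut. The cover fills the far half and the plain handle hasn't moved. I'll hand in.

```bash
python3 -c "
from workcell import *
print(job_done())"
```

```text
the job is handed in; nothing more can be done
None
```

The air to the scribing tool is shut off, and I handed the job in at about 9.3 s of the 51 s allowed.

- **Cover:** I slid it back with two spread fingertips against its bar until it met the far fence, where the force rose to about 14 N. In the last top picture it covers the whole far half.
- **Paddle handle (box y = +40 mm):** I pushed it clockwise with closed fingertips to its stop, at about 23 N in the push direction. The tool stopped within 1 mm of the predicted position. In the last top picture the paddle is level with its hub, pointing to the box's +y, so it looks fully shut.
- **Left alone:** The plain handle looks the same before and after. The jar also looks unmoved in the scene pictures. I did not re-measure the brush and fossil at the end, but the arm only touched the cover's bar and the paddle handle.

The arm was clear of everything at the end, with wrist force near 0. No check failed or disagreed; the tool tilted by up to about 0.05 rad while pushing, with no effect on the result.

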